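# Hang the round-topped template on the turning jig tree

### The arm

A 6-joint arm with a two-finger parallel gripper is mounted at the origin on a cart in front of the work surface, level with it; the furniture and walls round the work are solid. World frame = base frame: x ahead of the robot, y to its left, z up, the work surface at z = 0. Lengths are in m, angles in degrees, forces in N, time in s.
With the tool pointing down it reaches from about 0.3 to 0.75 m from the base axis. Payload 8.5 kg.
Tool frame: the origin (TCP) lies on the centre line of the jaws, within the pads' length; the fingertips stand 17 mm ahead of it and the grasp point (between the pads) lies 2 mm behind it; z points along the fingers, y is the line along which they close (so a half turn about z gives the same grasp; the last joint's range is limited). The gripper opens to 85 mm and grips with 20 to 120 N. Pads are 22 mm wide; open, the fingers measure 114 mm over their backs; the gripper's body (76 mm by 85 mm) begins 54 mm behind the grasp point. The pads swing forward as they close: fully open they stand 13 mm farther back than shut.
Start: joints at [52.924, 21.807, 74.336, -0, 83.858, -12.336], TCP at [0.23, 0.5, 0.248] pointing down, gripper open.
Joint ranges: [-178.18, 178.18], [-50.72, 133.34], [12.68, 142.11], [-81.47, 261.47], [9.98, 163.14], [-165.26, 165.26]. Speed limits (degrees/s): [136.94, 136.94, 180, 180, 180, 180].

### API

Orientations are given as a 3x3 rotation matrix whose columns are the frame's x, y, z axes.
In Python, from rig import env gives the robot as it stands.
- The arm moves only by the shell command python3 -m handwheel 'ROWS' [OPENING] [FORCE]. ROWS is JSON, a list that holds one entry, the list of rows, each a list of 4 numbers: the shift along the tool's x, y, z in m, then the turn about the tool's z in rad. In form: [[[x, y, z, roll], ...]]. A call has 1 to 5 rows; each row shifts and turns the commanded pose from where the row before left it, along the tool's axes as they then stand; what a row does not reach is not made up. A row lasts 1/12 s, in which the tool goes at most 41.7 mm and 7.16 degrees, less where a joint would pass 70% of its speed; a pose out of reach is approached as far as the arm can. A call is refused whole if a number of a shift passes 0.0417 or a number of a turn 0.125, either way. A call with a gripper value outside its range is refused whole. OPENING is the opening in per cent of the stroke, from 0 (shut) to 100 (fully open), set as the call begins (- or left out, the last holds). The fingers move at their own pace and stop on an object; FORCE is the grip in N (left out, the last holds). Time passes only in rows, so rows that do not move let the fingers close. It gives the time, the measured TCP pose, the force and the opening at its end, in the units of the state.
- env.observe(): the state, without advancing time (a new reading comes with each control period).
- env.get_image(name): name is "scene" or "top" or "wrist"; returns (picture, depth): 400x640x3 uint8, red, green, blue; 400x640 float32, m along the optical axis (not along the pixel's ray), 0 where there is no reading.
- env.camera_params(name): a dict with "K" (3x3 intrinsics, pixels), "rvec" (rotation vector, rad) and "tvec" (3), from world to camera coordinates, as OpenCV has them. Camera axes: x right, y down, z forward; pixel columns grow to the right and rows downward; lengths in m; the calibration is good to about 2 mm. A picture is of the moment at which its call begins: read the wrist's pose just before it. camera_params takes no time and is no camera call; for the wrist camera it gives the pose at the moment of the call.
- env.close_job(): hands the job in, once; it reports no verdict.
The state is a dict: "time_s": time; "q": joint angles; "qvel": joint speeds; "joint_efforts": joint torques, N m; "position": TCP position; "tool_rot": TCP orientation; "ft_force": force on the tool from outside, world axes, zero at the start; "wrist_torque": the same for the moment, N m; "grip_width": finger opening in m.
Only numpy, scipy, OpenCV 4.12 (cv2) and the standard library are available. Lean on these libraries where they do the work, as an engineer would, in place of code of your own. Each camera call takes 0.05 s, during which the arm holds its last target. There are 200 camera calls.

### The job

Turn the jig tree until its empty branch points the way of the brass mark on its base, then take the plywood template with the rounded top corners out of the leaning rest and hang it by its hole on that branch. Leave the tree with that branch still facing the mark and the template hanging freely; leave the square-cornered template in its slot, and do not disturb the spray can or the glue bottle.

Things in the scene. Friction and masses are not known exactly. Their poses are not given: they have to be found in the camera images.
- tree_base: Fixed base of the jig tree: dark steel disc 156 mm across, 14 mm thick. Origin on the upright axis at bench height; z up; -x is its front, shown by a brass bar 45x12 mm on the disc, within 20 degrees of world -x. Turning post above it 20 mm thick, cap 28 mm across, top at z 213 mm. A timber rack hangs over the bench beyond world x 0.62 m, from z 0.61 m up: keep wrists low there.
- tree_head (a joint): Head angle, rad, counter-clockwise from above. The empty branch points along tree_base +x at 0, along -x (brass mark) at +pi or -pi; stops at -3.6 and 3.6. Friction 0.1 N m, no spring: stays where left; the branch may be pushed sideways. Four branches at 90 degrees; the other three carry fixed plates 8 mm thick, up to 64 mm wide, across the branch at radius 68 mm, from z 74 up to 190 mm.
- branch_root (a point): Axis point of the empty branch where it leaves the post (radius 10 mm, z 160 mm). Axes turn with the head: x level, outward along the empty branch; z up. The branch is a steel rod 10 mm thick, rising 12 degrees outward.
- branch_tip (a point): Centre of the 16 mm ball at the outer end of the empty branch (radius 105 mm, z 181 mm).
- rest: Fixed wooden rest, board 150x226x16 mm; origin at bench height, z up. Two slots side by side, centres at y = +56 and -56 mm, 12 mm thick, 91 mm wide, floor at x = +40, z = 30 mm, leaning 35 degrees from vertical, upper end towards the rest's -x (robot's side). Along the slot, the rail under the leaning template is 75 mm long, the other 38 mm.
- round_template: The loose template to hang: plywood 88 wide x 165 tall x 9 mm thick, upper corners rounded at 26 mm radius, about 0.11 kg. Origin: middle of the bottom edge; z up along the plate, y across, x along its thickness. 26 mm hang hole, centre 96 mm above the bottom edge. Stands in either slot, leaning 35 degrees; its upper 90 mm is free, to be gripped across the 9 mm thickness.
- round_hole (a point): Centre of the 26 mm hang hole of the round-topped template, mid-thickness.
- round_top (a point): Middle of the top edge of the round-topped template.
- square_template: The other loose template, same 88x165x9 mm plate and hole but with square upper corners; stands in the other slot and stays there. Origin: middle of its bottom edge, axes as the round one.
- spray_can: Spray can, orange and grey, 54 mm across, 185 mm tall, stands between the tree and the rest; origin at the centre of its underside.
- glue_bottle: White and blue glue bottle with orange tip, 61 mm across, 200 mm tall, stands farther back between them; origin at the centre of its underside.

How it is judged:
By the outcome, as a careful person would: the job done as asked, in the order asked, and still so for the second after the job is handed in, with the robot touching nothing.
It also fails if it takes over 67 s, if anything falls off the work surface, if the arm or the gripper's body presses on something with over 40 N, if the wrist force passes 120 N, or if a joint passes its speed limit or range.

## Working session

There is one attempt and no reset: what is moved stays moved. The work goes in short steps, Python scripts to look and compute and a shell command to move; the robot and the scene stay as the last step left them, time stands still between calls to the robot, and variables do not carry over. Pictures are saved under pics/ and viewed, on a budget of 10 in all, crops included, one or two more only if the job needs it, and the job is handed in when it is done.

```bash
ls; mkdir -p pics
cat > h.py <<'E'
import numpy as np, cv2
from rig import env
def grab(n):
    p=env.camera_params(n); im,d=env.get_image(n); np.savez('/tmp/%s.npz'%n,im=im,d=d,K=p['K'],r=np.array(p['rvec']),t=np.array(p['tvec'])); return load(n)
def load(n):
    z=np.load('/tmp/%s.npz'%n); return z['im'],z['d'],z['K'],cv2.Rodrigues(z['r'].reshape(3,1))[0],z['t'].reshape(3)
def cloud(c):
    im,d,K,R,t=c; v,u=np.mgrid[:400,:640]; P=np.stack([(u-K[0,2])/K[0,0]*d,(v-K[1,2])/K[1,1]*d,d],-1)
    W=(P-t)@R; W[d==0]=np.nan; return W
def save(n,im): cv2.imwrite('pics/'+n,im[...,::-1])
E
python3 - <<'E'
from h import *
s=env.observe(); print({k:np.round(v,3) for k,v in s.items()})
a=grab('scene');b=grab('top')
for c in (a,b): print(np.round(-c[3].T@c[4],3), c[2][0,0])
save('scene0.png',a[0]);save('top0.png',b[0])
E
```

```text
pics
{'time_s': np.float64(0.0), 'q': array([ 5.2924e+01,  2.1842e+01,  7.4386e+01,  1.0000e-03,  8.3859e+01,
       -1.2336e+01]), 'qvel': array([ 0.005,  0.022, -0.029,  0.01 ,  0.103, -0.037]), 'joint_efforts': array([-2.0000e-03, -4.4845e+01, -2.3128e+01, -0.0000e+00,  5.0000e-03,
        0.0000e+00]), 'position': array([0.23 , 0.499, 0.248]), 'tool_rot': array([[-0.908,  0.418, -0.001],
       [ 0.418,  0.908, -0.001],
       [ 0.   , -0.001, -1.   ]]), 'ft_force': array([-0.105,  0.247,  0.675]), 'wrist_torque': array([-0.024, -0.005, -0.003]), 'grip_width': np.float64(0.085)}
[ 0.334 -0.516  1.261] 487.3395302044057
[0.361 0.014 1.094] 439.16758432031304
```

View pics/scene0.png

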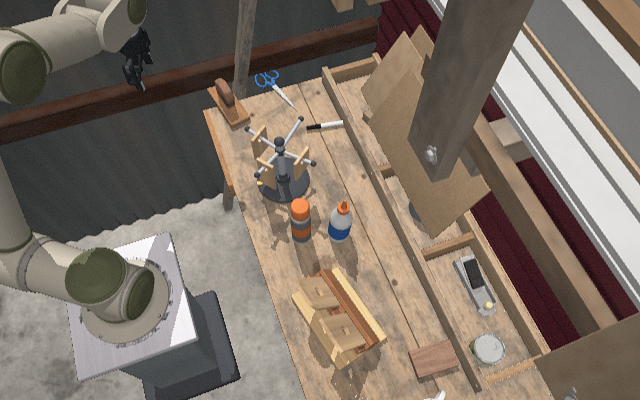

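View pics/top0.png

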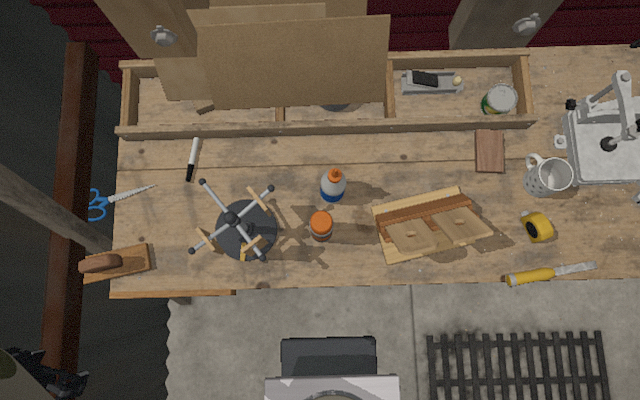

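The scene view shows the tree near (283,165), the can at (300,222), the bottle at (340,222) and the rest at (338,320). In the top view they are at (235,220), (320,226), (333,185) and (435,225). I need a closer look.

Run:
```python
from h import *
a=load('scene');b=load('top')
A=cv2.resize(b[0][165:275,180:500],(800,275),interpolation=cv2.INTER_CUBIC)
B=cv2.resize(a[0][100:210,230:340],(325,325),interpolation=cv2.INTER_CUBIC)
C=cv2.resize(a[0][260:370,285:395],(325,325),interpolation=cv2.INTER_CUBIC)
o=np.zeros((600,800,3),np.uint8);o[:275]=A;o[275:,:325]=B;o[275:,330:655]=C
save('crop1.png',o)
W=cloud(b)
for (u,v) in [(235,222),(230,217),(203,182),(271,188),(264,257),(191,251),(246,248),(410,235),(465,228),(320,218),(335,173),(430,195),(384,258),(492,236)]:
    print((u,v),np.round(W[v,u],3))
```

```text
(235, 222) [0.499 0.194 0.176]
(230, 217) [0.506 0.199 0.206]
(203, 182) [0.586 0.262 0.186]
(271, 188) [0.568 0.116 0.187]
(264, 257) [0.424 0.132 0.184]
(191, 251) [0.44  0.282 0.191]
(246, 248) [0.443 0.169 0.186]
(410, 235) [ 0.472 -0.192  0.084]
(465, 228) [ 0.478 -0.302  0.138]
(320, 218) [0.502 0.014 0.185]
(335, 173) [ 0.597 -0.02   0.186]
(430, 195) [ 0.578 -0.262  0.016]
(384, 258) [ 0.426 -0.141 -0.002]
(492, 236) [ 0.473 -0.413 -0.001]
```

View pics/crop1.png

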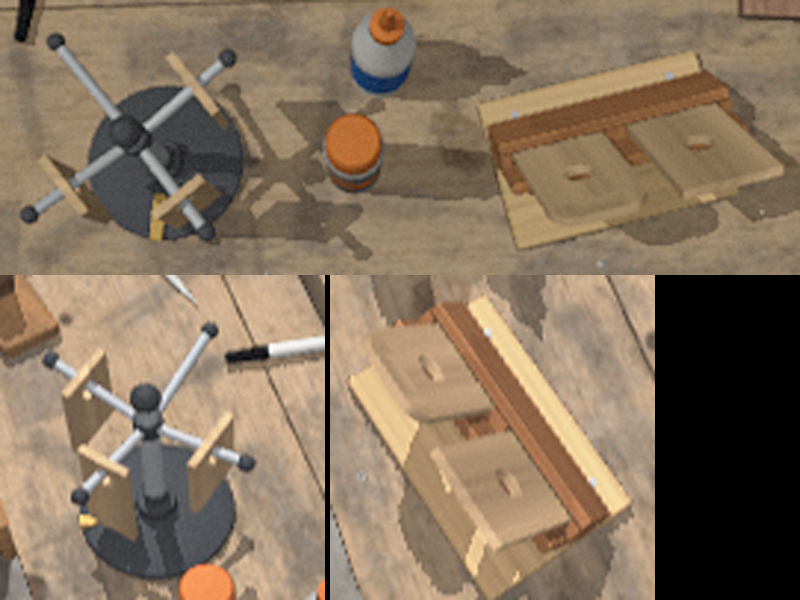

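The crop settles it. The round template is in the left (+y) slot, near top pixel (410,235). The empty branch is the one ending at (203,182), and the brass mark is at about (243,251), partly under a plate. The tool cannot tilt, so I will grip from above and let the pads square the plate. Next I measure the numbers.

```bash
cat > m.py <<'E'
from h import *
def tree(names=('top','scene')):
    for n in names:
        c=load(n);W=cloud(c);im=c[0].astype(int);hsv=cv2.cvtColor(c[0],cv2.COLOR_RGB2HSV)
        near=np.hypot(W[...,0]-.505,W[...,1]-.198)
        cap=(near<.03)&(W[...,2]>.203)&(W[...,2]<.222); print(n,'cap',cap.sum(),np.round(W[cap].mean(0),4), np.round((W[cap].min(0)+W[cap].max(0))/2,4))
        br=(near<.09)&(W[...,2]<.03)&(W[...,2]>.003)&(hsv[...,1]>120)&(hsv[...,2]>90)
        if br.sum(): print('brass',br.sum(),np.round(W[br].mean(0),4),np.round(W[br].min(0),3),np.round(W[br].max(0),3))
        ball=(near>.09)&(near<.13)&(W[...,2]>.165)&(W[...,2]<.2)&(im.max(-1)<110)
        k,l,st,ce=cv2.connectedComponentsWithStats(ball.astype(np.uint8))
        for i in range(1,k):
            if st[i,4]>8:
                p=W[l==i]; print('ball',st[i,4],np.round(ce[i]),np.round(p.mean(0),4),'r %.3f ang %.1f'%(np.hypot(*(p.mean(0)[:2]-[.505,.198])),np.degrees(np.arctan2(p[:,1].mean()-.198,p[:,0].mean()-.505))))
if __name__=='__main__':
    tree()
    for n,seed in (('top',(410,228)),('scene',None)):
        c=load(n);W=cloud(c)
        m=(W[...,2]>.085)&(W[...,2]<.185)&(W[...,1]<-.1)&(W[...,1]>-.42)&(W[...,0]>.3)&(W[...,0]<.6)
        k,l,st,ce=cv2.connectedComponentsWithStats(m.astype(np.uint8))
        for i in range(1,k):
            if st[i,4]<100: continue
            p=W[l==i]; 
            for _ in range(4):
                q=p.mean(0); nn=np.linalg.svd(p-q,full_matrices=False)[2][2]; nn*=np.sign(nn[2]); r=(p-q)@nn; p=p[abs(r)<max(.003,1.5*r.std())]
            print(n,st[i],'mean',np.round(q,4),'n',np.round(nn,3),'lean',np.round(90-np.degrees(np.arccos(nn[2])),1),'yaw',np.round(np.degrees(np.arctan2(nn[1],nn[0])),1))
            ax=np.cross([0,0,1],nn);ax/=np.linalg.norm(ax); u=np.cross(nn,ax)
            s=(p-q)@ax;t=(p-q)@u
            for a in np.arange(np.floor(t.min()*100)/100,t.max(),.01):
                g=s[(t>=a)&(t<a+.01)]
                if len(g)>5: print('  t %.2f s %.4f %.4f mid %.4f'%(a,g.min(),g.max(),(g.min()+g.max())/2),np.round(q+ax*(g.min()+g.max())/2+u*a,3))
            print('  top t',t.max(),'top pt',np.round(q+u*t.max(),3))
E
python3 m.py
```

```text
top cap 125 [0.5061 0.2007 0.2086] [0.5059 0.2012 0.2093]
brass 55 [0.4462 0.2073 0.0154] [0.429 0.201 0.009] [0.471 0.214 0.02 ]
ball 37 [202. 181.] [0.5885 0.2644 0.1851] r 0.107 ang 38.5
ball 42 [270. 188.] [0.57  0.118 0.185] r 0.103 ang -50.9
ball 41 [191. 250.] [0.4414 0.2831 0.1857] r 0.106 ang 126.8
ball 42 [262. 257.] [0.4234 0.1361 0.1854] r 0.102 ang -142.8
scene cap 76 [0.5042 0.1999 0.2094] [0.5046 0.2033 0.2097]
brass 15 [0.4405 0.2028 0.0148] [0.429 0.126 0.008] [0.531 0.215 0.021]
ball 17 [301. 118.] [0.5874 0.2638 0.1861] r 0.105 ang 38.6
ball 18 [247. 128.] [0.4392 0.2829 0.1866] r 0.107 ang 127.8
ball 23 [313. 163.] [0.5682 0.1168 0.1862] r 0.103 ang -52.1
ball 24 [257. 175.] [0.4212 0.1348 0.1856] r 0.105 ang -143.0
top [ 384  211  109   44 2247] mean [ 0.4712 -0.2463  0.1295] n [0.795 0.178 0.58 ] lean 35.4 yaw 12.6
  t -0.06 s -0.0979 0.0984 mid 0.0003 [ 0.505 -0.238  0.081]
  t -0.05 s -0.0996 0.1000 mid 0.0002 [ 0.499 -0.24   0.089]
  t -0.04 s -0.0993 0.1001 mid 0.0004 [ 0.494 -0.241  0.097]
  t -0.03 s -0.0991 0.1009 mid 0.0009 [ 0.488 -0.242  0.105]
  t -0.
[... 603 characters left out ...]
014 mid 0.0037 [ 0.503 -0.238  0.082]
  t -0.05 s -0.0948 0.1024 mid 0.0038 [ 0.498 -0.24   0.09 ]
  t -0.04 s -0.0941 0.1039 mid 0.0049 [ 0.492 -0.24   0.098]
  t -0.03 s -0.0934 0.1034 mid 0.0050 [ 0.486 -0.241  0.106]
  t -0.02 s -0.0953 0.1051 mid 0.0049 [ 0.48  -0.242  0.114]
  t -0.01 s -0.0944 0.1040 mid 0.0048 [ 0.475 -0.244  0.123]
  t 0.00 s -0.0948 0.1058 mid 0.0055 [ 0.469 -0.244  0.131]
  t 0.01 s -0.0949 0.1055 mid 0.0053 [ 0.463 -0.246  0.139]
  t 0.02 s -0.0953 0.1033 mid 0.0040 [ 0.458 -0.248  0.147]
  t 0.03 s -0.0953 0.0993 mid 0.0020 [ 0.453 -0.251  0.155]
  t 0.04 s -0.0952 0.0935 mid -0.0009 [ 0.448 -0.255  0.163]
  top t 0.0501482086646451 top pt [ 0.442 -0.256  0.172]
```

The measurements are consistent. Two templates measure 199 mm across (112+88=200 expected), the lean is 35.4°, and the rest yaw is 12.6°. The tree axis is (0.5055, 0.2003), the empty branch points at 37.7°, and the mark is near 173°. First I roll the tool so that its x is world y and its y is world x, with the fingers shut, then go beside the branch on its clockwise side.

```bash
H="python3 -m handwheel"
$H '[[[0,0,0,0.114],[0,0,0,0.114],[0,0,0,0.114],[0,0,0,0.114],[0,0,0,0.114]]]' 0 20
$H '[[[0,0,0,0.114],[0,0,0,0.114],[0,0,0,0.114],[0,0,0,0.114],[0,0,0,0.114]]]'
$H '[[[-0.023,0.0298,0,0],[-0.023,0.0298,0,0],[-0.023,0.0298,0,0],[-0.023,0.0298,0,0]]]'
$H '[[[-0.023,0.0298,0,0],[-0.023,0.0298,0,0],[-0.023,0.0298,0,0],[-0.023,0.0298,0,0]]]'
$H '[[[-0.023,0.0298,0,0],[-0.023,0.0298,0,0],[-0.023,0.0298,0,0],[-0.023,0.0298,0,0],[0,0,0,0]]]'
```

```text
time_s: 0.52
position: [0.2301, 0.4994, 0.248]
tool_rot: [[-0.534, 0.845, -0.001], [0.845, 0.534, -0.001], [-0.0, -0.001, -1.0]]
ft_force: [-0.0, -0.6, -0.9]
grip_width: 0.0259
time_s: 0.93
position: [0.2301, 0.4994, 0.2479]
tool_rot: [[0.007, 1.0, -0.001], [1.0, -0.007, -0.001], [-0.001, -0.001, -1.0]]
ft_force: [0.0, -0.1, 0.2]
grip_width: -0.0001
time_s: 1.27
position: [0.3501, 0.4062, 0.248]
tool_rot: [[0.0, 1.0, -0.001], [1.0, -0.0, -0.0], [-0.0, -0.001, -1.0]]
ft_force: [-0.2, 1.5, -0.8]
grip_width: -0.0005
time_s: 1.6
position: [0.4695, 0.3138, 0.2481]
tool_rot: [[0.001, 1.0, -0.001], [1.0, -0.001, -0.0], [-0.0, -0.001, -1.0]]
ft_force: [0.9, 1.7, -0.1]
grip_width: 0.0002
time_s: 2.02
position: [0.5916, 0.2186, 0.2467]
tool_rot: [[0.006, 1.0, -0.0], [1.0, -0.006, -0.001], [-0.001, -0.0, -1.0]]
ft_force: [0.7, -0.1, -0.2]
grip_width: 0.0003
```

```bash
python3 -m handwheel '[[[0.003,-0.003,0.024,0],[0,0,0.024,0],[0,0,0.024,0],[0,0,0,0]]]'
python3 - <<'E'
import numpy as np
a=np.radians(np.arange(14,160,9)); p=85*np.c_[np.cos(a),np.sin(a)]; d=np.diff(p,axis=0)
for x,y in d: print('[%.4f,%.4f,0,0]'%(y/1e3,x/1e3))
E
```

```text
time_s: 2.35
position: [0.5823, 0.2258, 0.1713]
tool_rot: [[0.001, 1.0, -0.009], [1.0, -0.001, -0.002], [-0.002, -0.009, -1.0]]
ft_force: [-0.4, -0.1, -0.6]
grip_width: -0.0
[0.0126,-0.0042,0,0]
[0.0118,-0.0062,0,0]
[0.0107,-0.0079,0,0]
[0.0093,-0.0095,0,0]
[0.0077,-0.0109,0,0]
[0.0060,-0.0119,0,0]
[0.0040,-0.0127,0,0]
[0.0020,-0.0132,0,0]
[-0.0001,-0.0133,0,0]
[-0.0022,-0.0132,0,0]
[-0.0042,-0.0126,0,0]
[-0.0062,-0.0118,0,0]
[-0.0079,-0.0107,0,0]
[-0.0095,-0.0093,0,0]
[-0.0109,-0.0077,0,0]
[-0.0119,-0.0060,0,0]
```

```bash
H="python3 -m handwheel"
$H '[[[0.0077,0.0014,0,0],[0.0118,-0.0062,0,0],[0.0107,-0.0079,0,0],[0.0093,-0.0095,0,0],[0.0077,-0.0109,0,0]]]'
$H '[[[0.006,-0.0119,0,0],[0.004,-0.0127,0,0],[0.002,-0.0132,0,0],[-0.0001,-0.0133,0,0],[-0.0022,-0.0132,0,0]]]'
$H '[[[-0.0042,-0.0126,0,0],[-0.0062,-0.0118,0,0],[-0.0079,-0.0107,0,0],[-0.0095,-0.0093,0,0],[0,0,0,0]]]'
python3 - <<'E'
from h import *
c=grab('top');save('top2.png',cv2.resize(c[0][150:290,150:350],(800,560),interpolation=cv2.INTER_CUBIC))
grab('scene')
from m import tree
tree()
E
```

```text
time_s: 2.77
position: [0.5506, 0.275, 0.1773]
tool_rot: [[-0.0, 1.0, 0.002], [1.0, 0.0, 0.001], [0.001, 0.002, -1.0]]
ft_force: [1.3, -2.5, -0.4]
grip_width: 0.0002
time_s: 3.18
position: [0.4856, 0.284, 0.1768]
tool_rot: [[0.0, 1.0, 0.001], [1.0, -0.0, 0.001], [0.001, 0.001, -1.0]]
ft_force: [2.8, 0.4, -0.4]
grip_width: -0.0001
time_s: 3.6
position: [0.4403, 0.2551, 0.1769]
tool_rot: [[0.001, 1.0, -0.001], [1.0, -0.001, 0.0], [0.0, -0.001, -1.0]]
ft_force: [0.9, 0.4, -0.7]
grip_width: -0.0
top cap 127 [0.5058 0.2005 0.2086] [0.5057 0.2012 0.21  ]
brass 90 [0.4498 0.2064 0.0156] [0.429 0.198 0.008] [0.471 0.213 0.02 ]
ball 37 [252. 174.] [0.6009 0.1568 0.186 ] r 0.104 ang -23.3
ball 27 [187. 198.] [0.5517 0.2954 0.186 ] r 0.108 ang 64.4
ball 50 [276. 238.] [0.4629 0.106  0.185 ] r 0.101 ang -114.6
scene cap 74 [0.5041 0.1996 0.2096] [0.5046 0.2009 0.2102]
brass 30 [0.4403 0.2074 0.0171] [0.427 0.201 0.008] [0.454 0.215 0.023]
ball 18 [283. 113.] [0.5475 0.2957 0.1865] r 0.107 ang 66.5
ball 13 [246. 139.] [0.4281 0.2501 0.1835] r 0.093 ang 145.9
ball 23 [240. 143.] [0.4091 0.2432 0.1865] r 0.106 ang 154.8
ball 24 [319. 148.] [0.5986 0.1555 0.1862] r 0.103 ang -24.4
ball 31 [275. 179.] [0.4604 0.1049 0.1863] r 0.103 ang -115.6
```

View pics/top2.png

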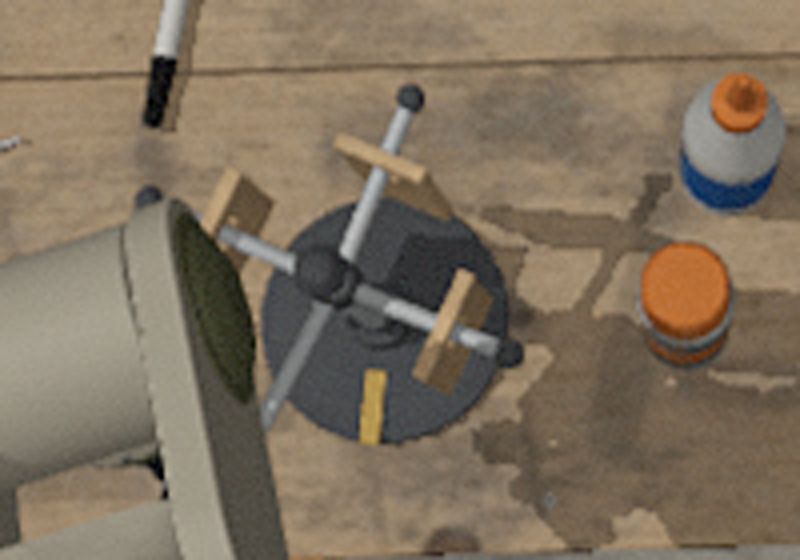

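The picture shows the branch swung round, now near 154° (zoomed pixels 265,425). The brass bar is fully visible from (375,370) to (370,442).

Run:
```python
from h import *
im,d,K,R,t=load('top'); hsv=cv2.cvtColor(im,cv2.COLOR_RGB2HSV)
m=np.zeros((400,640),np.uint8); m[236:266,232:254]=((hsv[...,1]>120)&(hsv[...,2]>110)&(hsv[...,0]<35))[236:266,232:254]
v,u=np.nonzero(m)
def ray(u,v,z):
    r=np.c_[(u-K[0,2])/K[0,0],(v-K[1,2])/K[1,1],np.ones(len(u))]@R; C=-R.T@t; return C+r*((z-C[2])/r[:,2])[:,None]
P=ray(u,v,.018)[:,:2]; print(len(P)); (c,wh,an)=cv2.minAreaRect((P*1e3).astype(np.float32)); print(c,wh,an)
q=P.mean(0); ax=np.linalg.svd(P-q)[2][0]; ax*=np.sign(-ax[0]); print(q,'axis deg',np.degrees(np.arctan2(ax[1],ax[0])),'centre deg',np.degrees(np.arctan2(q[1]-.2003,q[0]-.5055)))
# dark disc ellipse centre
W=cloud(load('top')); dm=(abs(W[...,2]-.014)<.006)&(np.hypot(W[...,0]-.505,W[...,1]-.2)<.09)&(im.max(-1)<90)
p=W[dm]; print('disc', (p.min(0)+p.max(0))/2, p.min(0),p.max(0))
```

```text
90
(449.8916320800781, 206.17013549804688) (12.688177108764648, 42.221649169921875) 84.99195861816406
[0.44956926 0.20599533] axis deg 174.18928242970182 centre deg 174.18570900319273
disc [0.50586312 0.19976085 0.01400204] [0.42941355 0.12460634 0.00800942] [0.5823127  0.27491537 0.01999467]
```

```bash
python3 -m handwheel '[[[-0.0071,-0.0054,0,0],[-0.0076,-0.0046,0,0],[-0.0081,-0.0038,0,0],[-0.0041,-0.0016,0,0],[0,0,0,0]]]'
cat > t.py <<'E'
from h import *
from m import tree
def ang(n):
    c=load(n);W=cloud(c);im=c[0].astype(int);near=np.hypot(W[...,0]-.5055,W[...,1]-.2003)
    b=(near>.088)&(near<.125)&(W[...,2]>.165)&(W[...,2]<.2)&(im.max(-1)<110)
    k,l,st,ce=cv2.connectedComponentsWithStats(b.astype(np.uint8))
    for i in range(1,k):
        if st[i,4]>12: p=W[l==i].mean(0); a=np.degrees(np.arctan2(p[1]-.2003,p[0]-.5055)); print(n,st[i,4],np.round(ce[i]),np.round(p,3),'%.1f mod90 %.1f'%(a,a%90))
if __name__=='__main__':
    for n in('top','scene'): grab(n);ang(n)
E
python3 t.py
```

```text
time_s: 4.12
position: [0.4268, 0.2276, 0.1763]
tool_rot: [[0.002, 1.0, -0.001], [1.0, -0.002, -0.0], [-0.0, -0.001, -1.0]]
ft_force: [0.1, -0.5, 0.1]
grip_width: -0.0003
top 42 [237. 170.] [0.61  0.189 0.185] -6.1 mod90 83.9
top 37 [182. 215.] [0.516 0.304 0.186] 84.0 mod90 84.0
top 40 [281. 222.] [0.495 0.096 0.186] -95.8 mod90 84.2
scene 17 [271. 114.] [0.515 0.303 0.187] 85.0 mod90 85.0
scene 21 [318. 137.] [0.609 0.188 0.187] -6.7 mod90 83.3
scene 16 [245. 149.] [0.415 0.222 0.184] 166.3 mod90 76.3
scene 26 [240. 154.] [0.4   0.211 0.185] 174.3 mod90 84.3
scene 27 [289. 179.] [0.494 0.096 0.186] -96.4 mod90 83.6
```

The branch is at 174.0° and the mark at 174.2°. Now I back off, rise and move over the round template with the gripper open.

```bash
H="python3 -m handwheel"
$H '[[[0.03,0,0,0],[0,0,-0.04,0],[0,0,-0.04,0],[0,0,-0.04,0]]]'
$H '[[[-0.041,0.0012,0,0],[-0.041,0.0012,0,0],[-0.041,0.0012,0,0],[-0.041,0.0012,0,0],[-0.041,0.0012,0,0]]]' 100
$H '[[[-0.041,0.0012,0,0],[-0.041,0.0012,0,0],[-0.041,0.0012,0,0],[-0.041,0.0012,0,0],[-0.041,0.0012,0,0]]]'
$H '[[[-0.041,0.0012,0,0],[0,0,0,-0.11],[0,0,0,-0.11],[0,0,0,0],[0,0,0,0]]]'
python3 - <<'E'
from h import *
c=grab('wrist');save('w1.png',c[0]);grab('top');grab('scene')
W=cloud(c);ok=np.isfinite(W[...,2]);print(-c[3].T@c[4],ok.mean())
# plate in wrist view: height band and hole
m=(W[...,2]>.09)&(W[...,2]<.185)
k,l,st,ce=cv2.connectedComponentsWithStats(m.astype(np.uint8))
for i in range(1,k):
    if st[i,4]>800: p=W[l==i]; print(st[i],np.round(p.min(0),3),np.round(p.max(0),3),np.round(p.mean(0),3))
import t
t.ang('top');t.ang('scene')
E
```

```text
time_s: 4.55
position: [0.4269, 0.2589, 0.2976]
tool_rot: [[0.0, 1.0, -0.002], [1.0, -0.0, -0.001], [-0.001, -0.002, -1.0]]
ft_force: [0.6, -0.0, 0.4]
grip_width: -0.0
time_s: 4.97
position: [0.4328, 0.0519, 0.2964]
tool_rot: [[0.0, 1.0, 0.0], [1.0, -0.0, -0.0], [-0.0, 0.0, -1.0]]
ft_force: [1.3, 0.1, 0.6]
grip_width: 0.0607
time_s: 5.38
position: [0.4386, -0.1535, 0.2964]
tool_rot: [[0.001, 1.0, 0.0], [1.0, -0.001, 0.0], [0.0, 0.0, -1.0]]
ft_force: [0.7, 0.3, 0.0]
grip_width: 0.0853
time_s: 5.8
position: [0.4401, -0.1924, 0.2962]
tool_rot: [[-0.214, 0.977, -0.0], [0.977, 0.214, 0.0], [0.0, -0.0, -1.0]]
ft_force: [-0.0, 0.8, -0.9]
grip_width: 0.0856
[ 0.42317848 -0.11386081  0.42227916] 0.99606640625
[ 491    0  124   67 5852] [ 0.568 -0.047  0.09 ] [0.622 0.005 0.185] [ 0.588 -0.025  0.136]
[ 301  136   64  104 5325] [ 0.421 -0.236  0.09 ] [ 0.496 -0.141  0.168] [ 0.453 -0.188  0.136]
[ 303  236   58  115 4319] [ 0.442 -0.349  0.09 ] [ 0.519 -0.25   0.169] [ 0.476 -0.296  0.137]
top 41 [237. 170.] [0.61  0.189 0.185] -6.1 mod90 83.9
top 37 [182. 215.] [0.516 0.305 0.186] 84.1 mod90 84.1
top 39 [281. 222.] [0.495 0.096 0.186] -95.9 mod90 84.1
top 42 [226. 269.] [0.401 0.211 0.185] 174.1 mod90 84.1
scene 19 [271. 114.] [0.515 0.304 0.187] 84.7 mod90 84.7
scene 21 [318. 137.] [0.609 0.188 0.187] -6.6 mod90 83.4
scene 26 [240. 154.] [0.4   0.21  0.186] 174.6 mod90 84.6
```

View pics/w1.png

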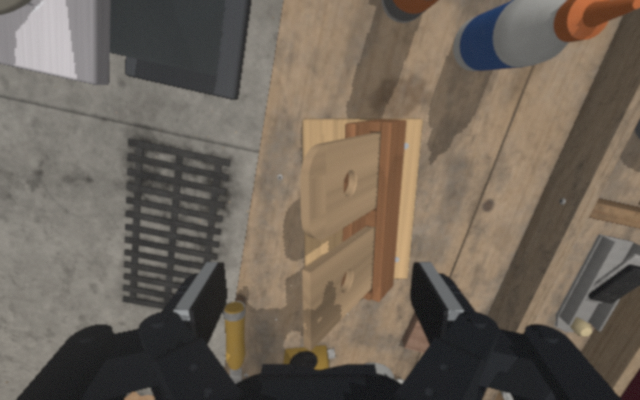

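The wrist view confirms the rounded template under the jaws: upper plate, hole at (350,182), square one below it. I descend and close.

```bash
H="python3 -m handwheel"
$H '[[[0,0,0.037,0],[0,0,0.037,0],[0,0,0.037,0],[0,0,0.037,0],[0,0,0,0]]]'
$H '[[[0,0,0,0],[0,0,0,0],[0,0,0,0],[0,0,0,0],[0,0,0,0]]]' 0 30
$H '[[[0,0,0,0],[0,0,0,0],[0,0,0,0]]]'
```

```text
time_s: 6.37
position: [0.4378, -0.1904, 0.1432]
tool_rot: [[-0.216, 0.976, -0.009], [0.976, 0.216, 0.007], [0.009, -0.007, -1.0]]
ft_force: [-0.2, 0.6, -0.8]
grip_width: 0.0854
time_s: 6.78
position: [0.4406, -0.1929, 0.1499]
tool_rot: [[-0.217, 0.976, 0.003], [0.976, 0.217, -0.002], [-0.003, 0.002, -1.0]]
ft_force: [-2.5, 0.7, 11.4]
grip_width: 0.0287
time_s: 7.03
position: [0.4409, -0.1929, 0.1502]
tool_rot: [[-0.217, 0.976, 0.004], [0.976, 0.217, -0.002], [-0.003, 0.003, -1.0]]
ft_force: [-2.0, 0.7, 8.7]
grip_width: 0.0286
```

```bash
H="python3 -m handwheel"
$H '[[[0,-0.0057,-0.0082,0],[0,-0.0057,-0.0082,0],[0,-0.0057,-0.0082,0],[0,-0.0057,-0.0082,0],[0,0,0,0]]]'
python3 - <<'E'
from h import *
a=grab('scene')[0][240:380,270:420];b=grab('wrist')[0]
o=np.zeros((400,800,3),np.uint8);o[:373,:400]=cv2.resize(a,(400,373));o[:250,400:]=cv2.resize(b,(400,250));save('l1.png',o)
E
```

```text
time_s: 7.45
position: [0.419, -0.1981, 0.1838]
tool_rot: [[-0.216, 0.976, 0.007], [0.976, 0.216, -0.003], [-0.004, 0.006, -1.0]]
ft_force: [3.3, 1.3, 6.2]
grip_width: 0.0282
```

View pics/l1.png

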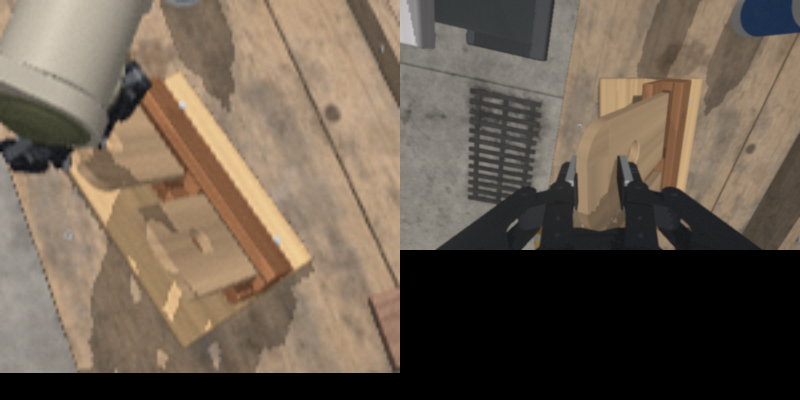

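The plate is held between both pads (wrist inset, fingers at 570 and 625) and appears to be rising with the gripper. I keep lifting along the slot.

```bash
H="python3 -m handwheel"
$H '[[[0,-0.0057,-0.0082,0],[0,-0.0057,-0.0082,0],[0,-0.0057,-0.0082,0],[0,-0.0057,-0.0082,0],[0,0,0,0]]]'
$H '[[[0,-0.0057,-0.0082,0],[0,-0.0057,-0.0082,0],[0,-0.0057,-0.0082,0],[0,-0.0057,-0.0082,0],[0,0,0,0]]]'
$H '[[[0,0,-0.02,0],[0,0,-0.02,0],[0,0,0,0],[0,0,0,0]]]'
cat > l.py <<'E'
import sys
from h import *
b=grab('wrist');W=cloud(b);save(sys.argv[1],b[0]);s=env.observe()
p0=s['position'];R=np.array(s['tool_rot'])
L=(W-p0)@R  # tool coords
np.save('/tmp/L.npy',L)
E
python3 l.py l2.png
```

```text
time_s: 7.97
position: [0.3954, -0.2028, 0.2151]
tool_rot: [[-0.217, 0.976, 0.001], [0.976, 0.217, -0.002], [-0.002, 0.0, -1.0]]
ft_force: [0.1, -0.2, -0.7]
grip_width: 0.0111
time_s: 8.38
position: [0.3728, -0.2079, 0.2484]
tool_rot: [[-0.217, 0.976, 0.001], [0.976, 0.217, -0.002], [-0.002, 0.001, -1.0]]
ft_force: [0.4, -0.6, 1.0]
grip_width: 0.0001
time_s: 8.72
position: [0.3734, -0.2075, 0.2871]
tool_rot: [[-0.217, 0.976, 0.001], [0.976, 0.217, -0.001], [-0.001, 0.001, -1.0]]
ft_force: [0.1, 0.5, -0.0]
grip_width: -0.0002
```

View pics/l2.png

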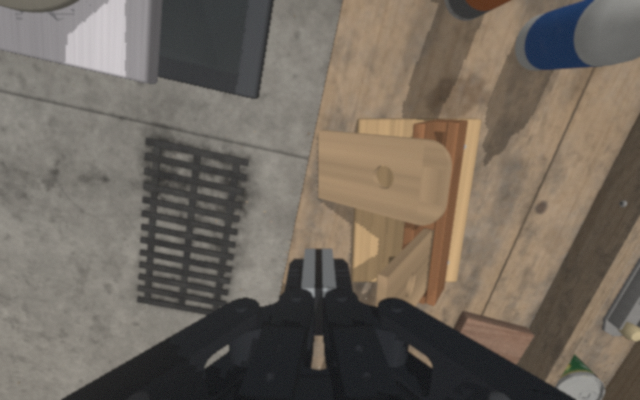

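The plate slipped out. It now lies with its rounded top toward +x (430,180) and its bottom edge toward the robot (320,165). I measure how it rests.

```bash
cat > p.py <<'E'
from h import *
def fit(n,seed,tol=.004,viz=None):
    c=load(n);W=cloud(c);u,v=seed; g=W[v-6:v+7,u-6:u+7].reshape(-1,3);g=g[np.isfinite(g[:,2])]
    q=g.mean(0);nn=np.linalg.svd(g-q)[2][2]
    for _ in range(4):
        D=abs((W-q)@nn)<tol; D&=np.linalg.norm(W-W[v,u],axis=-1)<.16
        k,l,st,ce=cv2.connectedComponentsWithStats(D.astype(np.uint8),connectivity=4); m=l==l[v,u]; p=W[m]; q=p.mean(0); nn=np.linalg.svd(p-q,full_matrices=False)[2][2]; nn*=np.sign(nn[2])
    B=np.linalg.svd(p-q,full_matrices=False)[2]; e=B[0]
    print(n,m.sum(),'mean',np.round(q,3),'n',np.round(nn,3),'tilt from horiz %.1f'%np.degrees(np.arccos(nn[2])),'long',np.round(e,3))
    s=(p-q)@B[0];t=(p-q)@B[1]
    print('  ext long',s.min().round(3),s.max().round(3),'wid',t.min().round(3),t.max().round(3))
    for cs in (s.min(),s.max()): print('  end',np.round(q+B[0]*cs+B[1]*(t.min()+t.max())/2,3))
    hull=cv2.boxPoints(cv2.minAreaRect((np.c_[s,t]*1e3).astype(np.float32)))/1e3
    print('  corners',np.round(q+hull@B[:2],3).tolist()); return q,nn,m
E
python3 - <<'E'
from h import *
from p import fit
grab('top');grab('scene')
fit('wrist',(350,170))
b=load('top');a=load('scene')
o=np.zeros((500,800,3),np.uint8);o[:,:400]=cv2.resize(b[0][190:290,370:450+0],(400,500));o[:400,400:]=cv2.resize(a[0][240:380,270:410],(400,400));save('s3.png',o)
E
```

```text
wrist 10563 mean [ 0.436 -0.199  0.064] n [-0.657 -0.143  0.74 ] tilt from horiz 42.3 long [0.674 0.329 0.662]
  ext long -0.119 0.084 wid -0.101 0.063
  end [ 0.362 -0.256 -0.013]
  end [ 0.498 -0.189  0.121]
  corners [[0.385, -0.332, -0.008], [0.52, -0.301, 0.119], [0.484, -0.139, 0.118], [0.348, -0.17, -0.009]]
```

View pics/s3.png

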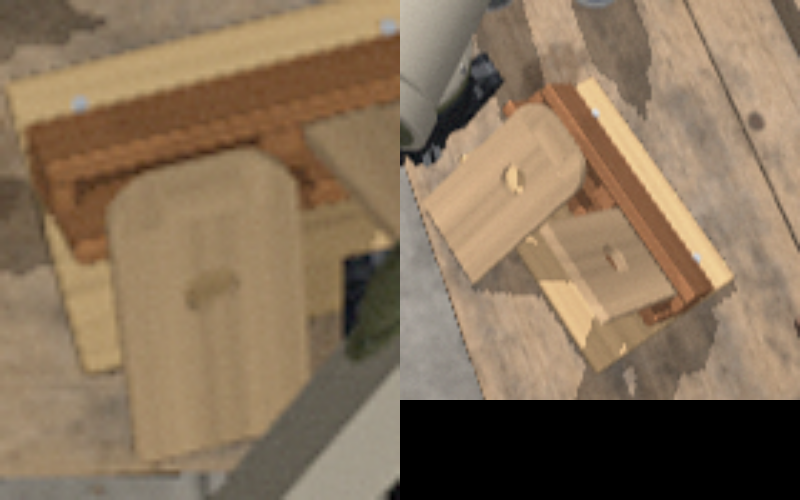

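Run:
```python
from h import *
for n in ('wrist','top','scene'):
    W=cloud(load(n)); x=np.array([.976,.218]);y=np.array([-.218,.976]);o=np.array([.492,-.240])
    A=(W[...,:2]-o)@x;B=(W[...,:2]-o)@y;Z=W[...,2]
    print(n)
    for b0 in (0.03,.056,.08):
        r=[]
        for a in np.arange(-.16,.12,.01):
            g=(abs(A-a)<.004)&(abs(B-b0)<.006)&np.isfinite(Z); r.append('%d:%s'%(round(a*1e3),'%.0f'%(1e3*np.median(Z[g])) if g.sum()>2 else '-'))
        print(b0,' '.join(r))
    # plate lateral/plane fit on selected region
    g=(A>-.11)&(A<-.01)&(B>.0)&(B<.12)&(Z>.03)&(Z<.15)&(abs(Z-(A+.13)*.9)<.03)
    p=np.c_[A[g],B[g],Z[g]]
    for _ in range(5):
        q=p.mean(0);nn=np.linalg.svd(p-q,full_matrices=False)[2][2];nn*=np.sign(nn[2]);rr=abs((p-q)@nn);p=p[rr<max(.002,2*rr.std())]
    print('q',np.round(q,4),'n',np.round(nn,3),len(p),'tilt %.1f'%np.degrees(np.arccos(nn[2])))
    full=np.c_[A[np.isfinite(Z)],B[np.isfinite(Z)],Z[np.isfinite(Z)]]; f=full[(abs((full-q)@nn)<.0035)&(abs(full[:,1]-.056)<.09)&(full[:,0]<.03)&(full[:,2]>.012)]
    for z in np.arange(.015,.14,.01):
        k=f[abs(f[:,2]-z)<.004]
        if len(k)>6: print('  z%.3f A %.3f B %.3f..%.3f'%(z,np.median(k[:,0]),*np.percentile(k[:,1],[1,99])))
```

```text
wrist
0.03 -160:-719 -150:-721 -140:-720 -130:-3 -120:0 -110:1 -100:15 -90:24 -80:33 -70:42 -60:51 -50:60 -40:69 -30:78 -20:86 -10:97 0:105 10:114 20:112 30:- 40:69 50:54 60:40 70:17 80:16 90:16 100:1 110:1 120:1
0.056 -160:-720 -150:346 -140:333 -130:327 -120:-0 -110:316 -100:15 -90:325 -80:328 -70:342 -60:51 -50:60 -40:59 -30:80 -20:87 -10:96 0:105 10:114 20:113 30:- 40:69 50:54 60:40 70:17 80:16 90:16 100:1 110:0 120:0
0.08 -160:-720 -150:-720 -140:-719 -130:358 -120:350 -110:341 -100:350 -90:352 -80:33 -70:42 -60:50 -50:60 -40:69 -30:78 -20:87 -10:96 0:105 10:114 20:112 30:69 40:69 50:54 60:40 70:17 80:16 90:16 100:0 110:0 120:0
q [-0.0437  0.0563  0.0658] n [-0.673  0.001  0.74 ] 5547 tilt 42.3
  z0.015 A -0.099 B 0.012..0.098
  z0.025 A -0.088 B 0.011..0.098
  z0.035 A -0.078 B 0.012..0.098
  z0.045 A -0.067 B 0.011..0.098
  z0.055 A -0.055 B 0.011..0.098
  z0.065 A -0.045 B 0.011..0.098
  z0.075 A -0.033 B 0.011..0.098
  z0.085 A -0.023 B 0.012..0.098
  z0.095 A -0.011 B 0.011..0.098
  z0.105 A -0.001 B -0.027..0.097
  z0.115 A 0.010 B 0.019..0.090
top
0.03 -160:573 -150:572 -
[... 1435 characters left out ...]
:69 40:65 50:52 60:38 70:18 80:17 90:2 100:2 110:1 120:1
0.08 -160:-716 -150:-83 -140:552 -130:558 -120:561 -110:563 -100:567 -90:569 -80:569 -70:570 -60:571 -50:62 -40:72 -30:79 -20:89 -10:100 0:108 10:116 20:- 30:69 40:67 50:52 60:39 70:16 80:17 90:4 100:0 110:1 120:1
q [-0.0472  0.0545  0.065 ] n [-0.67  -0.006  0.742] 781 tilt 42.1
  z0.015 A -0.102 B 0.012..0.097
  z0.025 A -0.091 B 0.012..0.098
  z0.035 A -0.080 B 0.012..0.097
  z0.045 A -0.069 B 0.013..0.098
  z0.055 A -0.058 B 0.012..0.099
  z0.065 A -0.047 B 0.012..0.097
  z0.075 A -0.036 B 0.011..0.098
  z0.085 A -0.025 B 0.012..0.099
  z0.095 A -0.014 B 0.011..0.099
  z0.105 A -0.003 B -0.029..0.096
  z0.115 A 0.007 B 0.018..0.090
```

The result is clear. The plate's bottom edge stands on the bench at rest A≈−101 mm, and it leans on the rail at 42° with B centred at 54 mm. I will straddle its top edge with a loose opening and tip it upright about the bottom edge on the bench. Then I clamp it, so it cannot be ejected downward.

```bash
H="python3 -m handwheel"
$H '[[[-0.001,0.0356,0,0],[-0.001,0.0356,0,0],[-0.001,0.0356,0,0],[0,0,0,0],[0,0,0,0]]]' 100
$H '[[[0,0,0.036,0],[0,0,0.036,0],[0,0,0.036,0],[0,0,0.03,0],[0,0,0.02,0]]]'
$H '[[[0,0,0.012,0],[0,0,0.01,0],[0,0,0.007,0],[0,0,0.004,0],[0,0,0,0]]]'
$H '[[[0,0,0,0],[0,0,0,0],[0,0,0,0],[0,0,0,0]]]' 61 20
cat > f.py <<'E'
# plate angle seen in wrist view, rest frame
from h import *
import sys
def rf(W): 
    x=np.array([.976,.218]);y=np.array([-.218,.976]);o=np.array([.492,-.240]); return np.dstack([(W[...,:2]-o)@x,(W[...,:2]-o)@y,W[...,2]])
def prof(n,b0s=(.08,.088)):
    F=rf(cloud(load(n)))
    for b0 in b0s:
        g=(abs(F[...,1]-b0)<.004)&(F[...,2]>.005)&(F[...,2]<.19)&(F[...,0]>-.14)&(F[...,0]<.06); p=F[g]
        print(n,b0,' '.join('%d:%d'%(a*1e3,1e3*np.median(p[abs(p[:,0]-a)<.005][:,2])) for a in np.arange(-.135,.06,.01) if (abs(p[:,0]-a)<.005).sum()>2))
if __name__=='__main__':
    c=grab('wrist'); prof('wrist'); s=env.observe(); P=s['position']; d=P[:2]-np.array([.492,-.240]); print('TCP A %.4f B %.4f z %.4f'%(d@[.976,.218],d@[-.218,.976],P[2]),'F',np.round(s['ft_force'],1),'w %.4f'%s['grip_width'])
    if len(sys.argv)>1: save(sys.argv[1],c[0])
E
python3 f.py
```

```text
time_s: 9.28
position: [0.479, -0.1865, 0.2851]
tool_rot: [[-0.219, 0.976, -0.002], [0.976, 0.219, 0.002], [0.002, -0.002, -1.0]]
ft_force: [-0.8, -0.1, -0.9]
grip_width: 0.0606
time_s: 9.7
position: [0.4761, -0.1866, 0.1259]
tool_rot: [[-0.216, 0.976, -0.004], [0.976, 0.216, 0.002], [0.003, -0.003, -1.0]]
ft_force: [-0.3, -0.2, 0.4]
grip_width: 0.0854
time_s: 10.12
position: [0.4776, -0.1871, 0.0953]
tool_rot: [[-0.217, 0.976, -0.001], [0.976, 0.217, 0.001], [0.001, -0.001, -1.0]]
ft_force: [0.0, 0.5, -0.7]
grip_width: 0.0856
time_s: 10.45
position: [0.4783, -0.1871, 0.0962]
tool_rot: [[-0.217, 0.976, 0.001], [0.976, 0.217, -0.0], [-0.001, 0.001, -1.0]]
ft_force: [-0.3, -0.2, -0.4]
grip_width: 0.0521
wrist 0.08 -104:11 -94:19 -84:28 -74:37 -64:46 -54:55 -44:64 -34:74 -24:82 -14:91 -4:101 5:110 15:114 25:50 35:68 45:61 55:47
wrist 0.088 -104:11 -94:19 -84:28 -74:37 -64:46 -54:55 -44:63 -34:71 -24:80 -14:91 -4:101 5:109 15:108 25:50 35:69 45:61 55:47
TCP A -0.0018 B 0.0546 z 0.0961 F [0.  0.2 1. ] w 0.0524
```

```bash
H="python3 -m handwheel"
$H '[[[0,-0.003,0,0],[0,-0.0038,-0.004,0],[0,-0.0038,-0.004,0],[0,-0.0042,-0.0039,0],[0,-0.0043,-0.0038,0]]]'
$H '[[[0,-0.0045,-0.0036,0],[0,-0.0046,-0.0035,0],[0,0,0,0]]]'
python3 f.py
```

```text
time_s: 10.92
position: [0.4591, -0.1914, 0.112]
tool_rot: [[-0.217, 0.976, 0.0], [0.976, 0.217, -0.0], [-0.0, 0.0, -1.0]]
ft_force: [0.0, 1.2, -0.3]
grip_width: 0.0524
time_s: 11.17
position: [0.4502, -0.1935, 0.1194]
tool_rot: [[-0.217, 0.976, 0.001], [0.976, 0.217, -0.001], [-0.001, 0.001, -1.0]]
ft_force: [0.7, -0.1, -0.2]
grip_width: 0.0523
wrist 0.08 -104:12 -94:26 -84:39 -74:52 -64:66 -54:79 -44:93 -34:105 -24:117 -14:131 -4:132 5:76 15:62 25:51 35:68 45:60 55:47
wrist 0.088 -104:12 -94:25 -84:39 -74:52 -64:66 -54:76 -44:89 -34:104 -24:118 -14:129 -4:86 5:76 15:62 25:51 35:68 45:60 55:47
TCP A -0.0304 B 0.0545 z 0.1190 F [ 0.9 -0.2  0.1] w 0.0519
```

```bash
H="python3 -m handwheel"
$H '[[[0,-0.0048,-0.0032,0],[0,-0.0048,-0.0032,0],[0,-0.005,-0.0029,0],[0,-0.005,-0.0029,0],[0,-0.0052,-0.0025,0]]]'
$H '[[[0,-0.0052,-0.0025,0],[0,-0.0053,-0.0022,0],[0,-0.0054,-0.0021,0],[0,-0.0054,-0.0018,0],[0,-0.0055,-0.0018,0]]]'
$H '[[[0,0,0,0]]]'
python3 f.py
```

```text
time_s: 11.63
position: [0.4259, -0.1987, 0.1336]
tool_rot: [[-0.217, 0.976, -0.0], [0.976, 0.217, -0.0], [-0.0, -0.0, -1.0]]
ft_force: [0.1, -0.3, 0.7]
grip_width: 0.0522
time_s: 12.05
position: [0.3997, -0.2045, 0.1438]
tool_rot: [[-0.217, 0.976, -0.0], [0.976, 0.217, 0.0], [0.0, -0.0, -1.0]]
ft_force: [0.6, -0.6, -0.4]
grip_width: 0.0521
time_s: 12.13
position: [0.3995, -0.2046, 0.1439]
tool_rot: [[-0.217, 0.976, -0.0], [0.976, 0.217, -0.0], [-0.0, -0.0, -1.0]]
ft_force: [-0.1, -0.2, -0.7]
grip_width: 0.0519
wrist 0.08 -114:5 -104:25 -94:60 -84:94 -74:128 -64:157 -54:156 -44:16 -34:16 -24:16 -14:43 -4:85 5:77 15:62 25:63 35:68 45:29 55:46
wrist 0.088 -104:23 -94:59 -84:93 -74:128 -64:153 -54:150 -44:16 -34:16 -24:16 -14:38 -4:64 5:29 15:60 25:63 35:68 45:29 55:48
TCP A -0.0822 B 0.0547 z 0.1438 F [ 0.2 -0.4 -1.2] w 0.0518
```

```bash
H="python3 -m handwheel"
$H '[[[0,-0.003,-0.001,0],[0,-0.003,-0.001,0],[0,-0.003,-0.001,0],[0,0,0,0],[0,0,0,0]]]' 31 20
$H '[[[0,-0.004,0,0],[0,-0.004,0,0],[0,-0.004,0,0],[0,0,0,0],[0,0,0,0]]]' 0 20
python3 f.py
```

```text
time_s: 12.6
position: [0.3915, -0.2064, 0.1467]
tool_rot: [[-0.217, 0.976, 0.0], [0.976, 0.217, -0.0], [-0.0, 0.0, -1.0]]
ft_force: [0.4, -0.4, 0.3]
grip_width: 0.0264
time_s: 13.02
position: [0.3796, -0.209, 0.1465]
tool_rot: [[-0.217, 0.976, 0.0], [0.976, 0.217, 0.0], [0.0, 0.0, -1.0]]
ft_force: [-0.6, 0.8, -1.8]
grip_width: 0.0086
wrist 0.08 -104:164 -94:164 -64:10 -54:16 -44:16 -34:16 -24:16 -14:44 -4:85 5:77 15:61 25:64 35:68 45:30
wrist 0.088 -104:160 -94:160 -64:11 -54:16 -44:16 -34:16 -24:16 -14:42 -4:64 5:19 15:16 25:64 35:68 45:30
TCP A -0.1028 B 0.0547 z 0.1465 F [-0.8 -0.  -1. ] w 0.0086
```

The template is upright and clamped (8.6 mm opening, top at z 164). I grip harder, lift, align with the branch and carry it past the front of the can.

```bash
H="python3 -m handwheel"
$H '[[[0,0,0,0],[0,0,-0.02,0],[0,0,-0.034,0],[0,0,-0.034,0],[0,0,-0.026,0]]]' 0 70
$H '[[[0,0,0,0.107],[0,0,0,0.107],[0,0,0,0.108],[0.02,-0.003,0,0],[0.036,-0.0058,0,0]]]'
$H '[[[0.036,-0.0058,0,0],[0.036,-0.0058,0,0],[0.036,-0.0058,0,0],[0.036,-0.0058,0,0],[0.036,-0.0058,0,0]]]'
$H '[[[0.036,-0.0058,0,0],[0.036,-0.0058,0,0],[0.036,-0.0058,0,0],[0.036,-0.0058,0,0],[0.03,-0.005,0,0]]]'
$H '[[[0.01,-0.001,0,0],[0,0,0,0],[0,0,0,0]]]'
python3 - <<'E'
from h import *
import t
w=grab('wrist');grab('top');s=grab('scene');o=np.zeros((500,800,3),np.uint8)
o[:,:]=0;o[:250,:400]=cv2.resize(w[0],(400,250));o[:500,400:]=cv2.resize(s[0][90:215,200:300],(400,500));save('a1.png',o)
t.ang('top');t.ang('scene')
E
```

```text
time_s: 13.48
position: [0.3801, -0.209, 0.263]
tool_rot: [[-0.218, 0.976, 0.001], [0.976, 0.218, -0.001], [-0.001, 0.001, -1.0]]
ft_force: [-0.2, -0.0, -1.3]
grip_width: 0.0081
time_s: 13.9
position: [0.3773, -0.1537, 0.2603]
tool_rot: [[0.106, 0.994, 0.0], [0.994, -0.106, -0.0], [-0.0, 0.0, -1.0]]
ft_force: [1.1, 0.0, -1.1]
grip_width: 0.008
time_s: 14.32
position: [0.366, 0.0314, 0.2607]
tool_rot: [[0.103, 0.995, 0.0], [0.995, -0.103, 0.0], [0.0, 0.0, -1.0]]
ft_force: [1.0, -0.1, -2.0]
grip_width: 0.008
time_s: 14.73
position: [0.3556, 0.208, 0.2606]
tool_rot: [[0.102, 0.995, 0.0], [0.995, -0.102, 0.0], [0.0, 0.0, -1.0]]
ft_force: [0.3, -0.5, -2.0]
grip_width: 0.0084
time_s: 14.98
position: [0.3563, 0.2155, 0.2604]
tool_rot: [[0.101, 0.995, -0.001], [0.995, -0.101, -0.001], [-0.001, -0.0, -1.0]]
ft_force: [-0.4, -0.2, -1.5]
grip_width: 0.0082
top 40 [237. 170.] [0.61  0.189 0.185] -6.0 mod90 84.0
top 37 [182. 215.] [0.516 0.304 0.186] 84.0 mod90 84.0
top 41 [281. 222.] [0.495 0.096 0.186] -95.8 mod90 84.2
top 42 [226. 269.] [0.401 0.211 0.186] 174.1 mod90 84.1
scene 18 [271. 114.] [0.515 0.304 0.187] 84.9 mod90 84.9
scene 20 [318. 137.] [0.608 0.188 0.187] -6.8 mod90 83.2
scene 24 [240. 154.] [0.4   0.21  0.186] 174.5 mod90 84.5
scene 27 [289. 179.] [0.494 0.095 0.186] -96.5 mod90 83.5
```

View pics/a1.png

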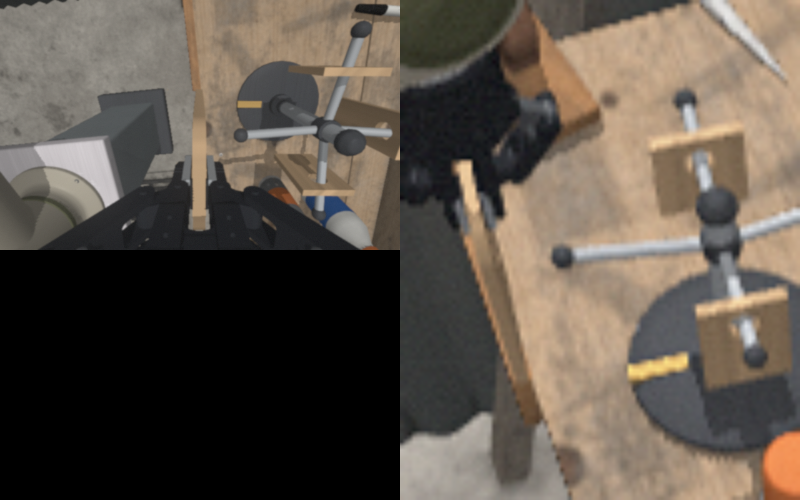

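The plate is edge-on and square to the branch (ball at 562,257 in the scene crop), and lateral error is about 0. I lower so the hole is at ball height and thread it on.

```bash
H="python3 -m handwheel"
$H '[[[0,0,0.01,0],[0,0,0.01,0],[0,0,0.006,0],[0,0,0.003,0],[0,0,0,0]]]'
$H '[[[0,0.01,0,0],[0,0.01,0,0],[0,0.01,0,0],[0,0,0,0]]]'
$H '[[[0,0.005,0,0],[0,0.005,0,0],[0,0.005,0,0],[0,0.005,0,0],[0,0,0,0]]]'
python3 - <<'E'
from h import *
import t
s=grab('scene');grab('top');t.ang('top');t.ang('scene');print(env.observe()['ft_force'],env.observe()['position'])
save('a2.png',cv2.resize(s[0][90:215,200:320],(576,600),interpolation=cv2.INTER_CUBIC))
E
```

```text
time_s: 15.55
position: [0.3564, 0.2151, 0.2313]
tool_rot: [[0.104, 0.995, -0.001], [0.995, -0.104, -0.0], [-0.0, -0.001, -1.0]]
ft_force: [0.2, -0.2, -1.1]
grip_width: 0.0085
time_s: 15.88
position: [0.3886, 0.2123, 0.2318]
tool_rot: [[0.104, 0.995, 0.001], [0.995, -0.104, 0.0], [0.0, 0.001, -1.0]]
ft_force: [-1.2, -0.6, -1.1]
grip_width: 0.008
time_s: 16.3
position: [0.407, 0.2104, 0.2316]
tool_rot: [[0.103, 0.995, 0.0], [0.995, -0.103, -0.0], [0.0, 0.0, -1.0]]
ft_force: [-0.7, 0.1, -1.0]
grip_width: 0.008
top 41 [237. 170.] [0.61  0.189 0.185] -6.0 mod90 84.0
top 36 [182. 215.] [0.517 0.304 0.186] 83.9 mod90 83.9
top 38 [281. 222.] [0.495 0.096 0.186] -95.9 mod90 84.1
top 14 [248. 268.] [0.401 0.166 0.18 ] -162.0 mod90 18.0
scene 18 [271. 114.] [0.515 0.304 0.187] 84.8 mod90 84.8
scene 20 [318. 137.] [0.609 0.188 0.186] -6.7 mod90 83.3
scene 13 [239. 154.] [0.397 0.21  0.187] 174.7 mod90 84.7
scene 27 [289. 179.] [0.494 0.096 0.185] -96.4 mod90 83.6
[-0.20396325 -0.34028971 -1.74898682] [0.40611478 0.21051499 0.23153462]
```

View pics/a2.png

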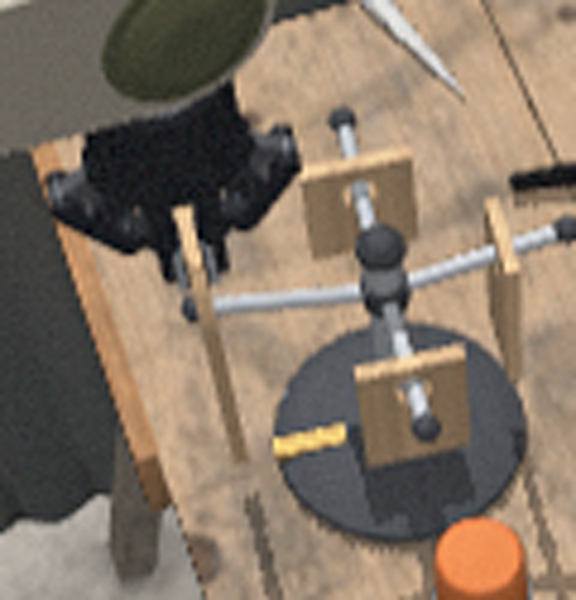

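The ball (195,305) is through the hole, with no contact force and the tree still at 174°. I go further in, following the slope, then settle onto the rod.

```bash
H="python3 -m handwheel"
$H '[[[0,0.006,0.0015,0],[0,0.006,0.0015,0],[0,0.006,0.0015,0],[0,0.006,0.0015,0],[0,0.006,0.0015,0]]]'
$H '[[[0,0,0.002,0],[0,0,0.002,0],[0,0,0.002,0],[0,0,0.001,0],[0,0,0,0]]]'
$H '[[[0,0,0.001,0],[0,0,0,0]]]'
```

```text
time_s: 16.82
position: [0.4366, 0.2073, 0.2238]
tool_rot: [[0.103, 0.995, -0.0], [0.995, -0.103, -0.0], [-0.0, -0.0, -1.0]]
ft_force: [0.1, 0.2, -0.7]
grip_width: 0.0082
time_s: 17.23
position: [0.4357, 0.2075, 0.217]
tool_rot: [[0.103, 0.995, -0.0], [0.995, -0.103, 0.0], [-0.0, -0.0, -1.0]]
ft_force: [0.4, 0.6, -1.4]
grip_width: 0.0083
time_s: 17.4
position: [0.436, 0.2076, 0.2165]
tool_rot: [[0.103, 0.995, 0.001], [0.995, -0.103, 0.0], [0.0, 0.001, -1.0]]
ft_force: [0.5, 0.2, 1.4]
grip_width: 0.0082
```

```bash
H="python3 -m handwheel"
$H '[[[0,0,0.001,0],[0,0,0,0],[0,0,0,0]]]'
$H '[[[0,0,0,0],[0,0,0,0],[0,0,0,0],[0,0,0,0]]]' 22 20
$H '[[[0,0,0,0],[0,0,0,0]]]' 36
$H '[[[0,0,-0.004,0],[0,0,-0.008,0],[0,0,-0.012,0],[0,0,-0.02,0],[0,0,-0.02,0]]]'
python3 - <<'E'
from h import *
import t
s=grab('scene');grab('top');w=grab('wrist');t.ang('top');t.ang('scene')
o=np.zeros((500,800,3),np.uint8);o[:250,:400]=cv2.resize(w[0],(400,250));o[:,400:]=cv2.resize(s[0][90:215,200:300],(400,500),interpolation=cv2.INTER_CUBIC);save('a3.png',o)
E
```

```text
time_s: 17.65
position: [0.4362, 0.2077, 0.2161]
tool_rot: [[0.103, 0.995, 0.002], [0.995, -0.103, 0.001], [0.001, 0.002, -1.0]]
ft_force: [-1.5, 0.9, 7.5]
grip_width: 0.0082
time_s: 17.98
position: [0.4359, 0.2074, 0.215]
tool_rot: [[0.103, 0.995, -0.0], [0.995, -0.103, -0.0], [-0.0, -0.0, -1.0]]
ft_force: [0.4, -0.5, 0.8]
grip_width: 0.0189
time_s: 18.15
position: [0.4359, 0.2074, 0.215]
tool_rot: [[0.103, 0.995, -0.0], [0.995, -0.103, -0.0], [-0.0, -0.0, -1.0]]
ft_force: [-0.5, 0.3, -0.1]
grip_width: 0.0306
time_s: 18.57
position: [0.4358, 0.2074, 0.2804]
tool_rot: [[0.103, 0.995, -0.0], [0.995, -0.103, -0.0], [-0.0, -0.0, -1.0]]
ft_force: [0.8, -0.3, 0.3]
grip_width: 0.0306
top 39 [237. 170.] [0.61  0.189 0.186] -5.9 mod90 84.1
top 39 [281. 222.] [0.495 0.096 0.186] -95.8 mod90 84.2
scene 19 [318. 137.] [0.609 0.188 0.185] -6.5 mod90 83.5
scene 24 [240. 154.] [0.4   0.211 0.185] 174.5 mod90 84.5
scene 27 [289. 179.] [0.494 0.095 0.186] -96.5 mod90 83.5
```

View pics/a3.png

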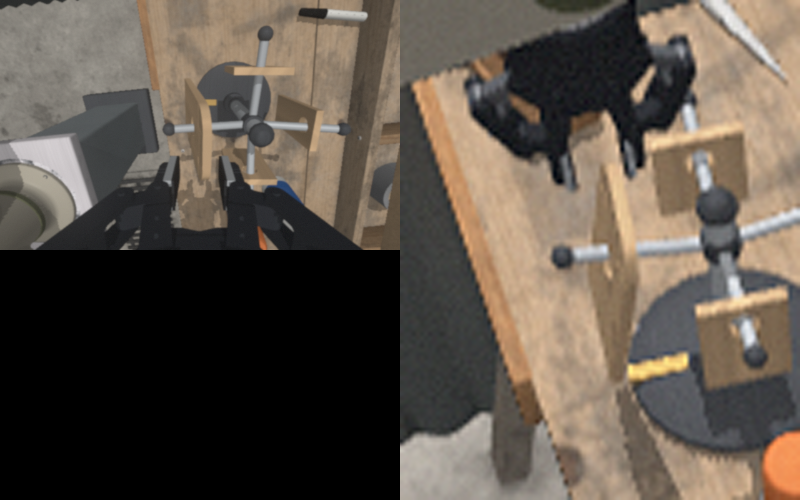

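The template hangs on the branch (scene crop, plate at 615,270, ball at 562,257) and the gripper is clear. I withdraw upward, let it settle and run the final checks.

```bash
H="python3 -m handwheel"
$H '[[[0,0,-0.03,0],[0,0,-0.03,0],[0,0,-0.03,0],[0.03,-0.02,0,0],[0.03,-0.02,0,0]]]'
$H '[[[0.03,-0.02,0,0],[0.03,-0.02,0,0],[0,0,0,0],[0,0,0,0],[0,0,0,0]]]'
$H '[[[0,0,0,0],[0,0,0,0],[0,0,0,0],[0,0,0,0],[0,0,0,0]]]'
python3 - <<'E'
from h import *
import t,f
def meas(tag):
    s=grab('scene');grab('top');print(tag);t.ang('top');t.ang('scene')
    for n in('top','scene'):
        W=cloud(load(n))
        for nm,c,z in(('can',(.50,.012),.17),('bottle',(.6,-.02),.12)):
            g=(np.hypot(W[...,0]-c[0],W[...,1]-c[1])<.05)&(W[...,2]>z); print(n,nm,g.sum(),np.round(W[g].mean(0),3))
        g=(abs(W[...,0]-.44)<.05)&(abs(W[...,1]-.207)<.06)&(W[...,2]>.2)&(W[...,2]<.26); print(n,'plate top',g.sum(),np.round(W[g].mean(0),3),W[g][:,2].max().round(3))
        F=f.rf(W); g=(abs(F[...,1]+.056)<.04)&(F[...,2]>.09)&(F[...,2]<.19)&(abs(F[...,0]+.02)<.06); print(n,'square',g.sum(),np.round(F[g].mean(0),3),F[g][:,2].max().round(3))
    return s
s=meas('now')
save('z.png',cv2.resize(s[0][80:380,220:420],(533,600+200))[:600] if 0 else cv2.resize(s[0][80:380,200:410],(420,600)))
E
```

```text
time_s: 19.13
position: [0.4027, 0.2712, 0.37]
tool_rot: [[0.106, 0.994, 0.002], [0.994, -0.106, 0.001], [0.001, 0.002, -1.0]]
ft_force: [0.7, 0.5, -0.2]
grip_width: 0.0307
time_s: 19.55
position: [0.3687, 0.3348, 0.3686]
tool_rot: [[0.103, 0.995, -0.001], [0.995, -0.103, -0.001], [-0.001, -0.001, -1.0]]
ft_force: [0.0, 0.2, 0.8]
grip_width: 0.0308
time_s: 19.97
position: [0.369, 0.3347, 0.3692]
tool_rot: [[0.104, 0.995, 0.0], [0.995, -0.104, 0.0], [0.0, 0.0, -1.0]]
ft_force: [0.6, 0.1, -0.1]
grip_width: 0.0308
now
top 41 [237. 170.] [0.61  0.189 0.185] -6.1 mod90 83.9
top 36 [182. 215.] [0.516 0.305 0.186] 84.1 mod90 84.1
top 38 [281. 222.] [0.495 0.096 0.186] -95.7 mod90 84.3
top 41 [226. 269.] [0.401 0.211 0.185] 174.3 mod90 84.3
scene 17 [271. 114.] [0.515 0.304 0.186] 84.9 mod90 84.9
scene 18 [318. 138.] [0.608 0.188 0.186] -6.8 mod90 83.2
scene 24 [240. 154.] [0.399 0.21  0.186] 174.8 mod90 84.8
scene 26 [288. 179.] [0.493 0.095 0.186] -96.6 mod90 83.4
top can 410 [0.495 0.014 0.184]
top bottle 366 [ 0.593 -0.017  0.148]
top plate top 346 [0.441 0.201 0.223] 0.238
top square 935 [-0.026 -0.056  0.135] 0.17
scene can 299 [0.493 0.011 0.184]
scene bottle 317 [ 0.593 -0.024  0.147]
scene plate top 179 [0.439 0.196 0.224] 0.24
scene square 754 [-0.028 -0.057  0.136] 0.172
```

View pics/z.png

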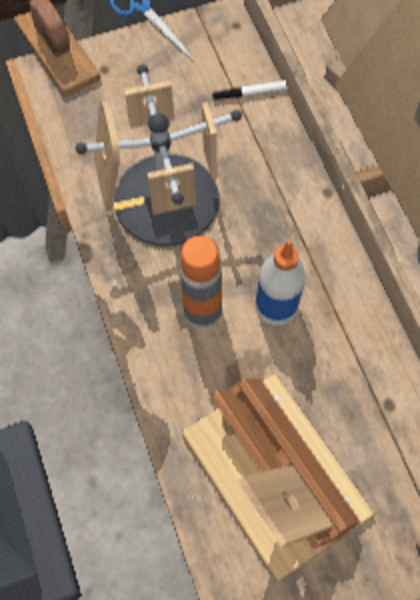

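The template hangs on the branch (105,160), which points toward the brass bar (130,203). The can and bottle are standing, and the square plate is in its slot (285,500). I hand the job in.

```bash
python3 -c "
from rig import env
print(env.close_job(), env.observe()['time_s'])"
```

```text
the job is handed in; nothing more can be done
the job is handed in; nothing more can be done
```

The rounded-corner template is hanging by its hole on the empty branch, which points at the brass mark, and I have handed the job in. The last clock reading was about 20 s of the 67 s allowed.

- **Tree:** I pushed the empty branch from about 38° to 174° with closed fingers. At the end the top view read 174.3° and the scene view up to 174.8°, against a mark measured at 174.2°.
- **Slip during pickup:** My first grasp in the rest failed. The tool cannot tilt, so the template slipped out and came to rest leaning on the rest's rail with its bottom edge on the bench. I tipped it upright with the loosely opened fingers, gripped it vertically, carried it past the front of the can and threaded it on.
- **Template:** It hangs clear of the gripper with its top at about z 0.24 m, as expected for a hanging plate. It twisted slightly about the vertical when I released it. The robot is well clear of it.
- **Other items:** The square template still reads in its slot. The spray can and glue bottle were standing in the last picture at about their initial places. The can and bottle positions were measured in slightly different ways before and after, so that comparison is only good to several millimetres.
- **Forces:** The highest wrist force in the move readouts was about 12 N, but readings came only at the end of each move.

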